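Roll the sample bar onto the focus line and take its picture

ROBOT

A 7-joint arm with a two-finger parallel gripper is mounted at the origin on the work surface. World frame = base frame: x ahead of the robot, y to its left, z up, the work surface at z = 0. Lengths are in m, angles in rad, forces in N, time in s.
With the tool pointing down it reaches from about 0.425 to 1.025 m from the base axis. Payload 9.4 kg.
Tool frame: the origin (TCP) lies midway between the tips of the shut fingers; the grasp point (between the pads) lies env.grip_depth behind it (env.grip_depth is the distance from the TCP to the grasp point, in m); z points along the fingers, y is the direction in which the jaws open and shut (so a half turn about z gives the same grasp; the last joint's range is limited). The gripper opens to 93 mm and grips with 3 to 60 N. Pads are 15 mm wide; open, the fingers measure 128 mm over their backs; the gripper's body (75 mm by 188 mm) begins 65 mm behind the grasp point.
Start: joints at [1.119, 0.599, -0.003, 1.599, 0.002, 0.943, -0.08], TCP at [0.265, -0.675, 0.219] pointing down, gripper open.
Joint ranges: [-2.57, 2.57], [-0.35, 1.97], [-1.29, 1.29], [0.11, 2.56], [-1.05, 4.19], [0.11, 1.86], [-2.63, 2.63]. Speed limits (rad/s): [2.22, 2.22, 3.01, 3.01, 3.14, 3.14, 3.14].

INTERFACE

Orientations are given as a unit quaternion [x, y, z, w].
In Python, from plant import env, viewer gives the robot as it stands.
- The arm moves only by the tool drive_tool, never from a script. Its argument "targets" is a list of rows, each an object of numbers: "hand": the closure, from -1 (fully open) to 1 (shut); "tx", "ty", "tz": the shift along the tool's x, y, z in mm; "yaw": the turn about the tool's z in rad. A call has 1 to 5 rows; each row shifts and turns the pose as measured when the row begins, along the tool's axes as they then stand; what a row does not reach is not made up. A row lasts 1/12 s, in which the tool goes at most 41.7 mm and 7.16 degrees, less where a joint would pass 70% of its speed; a pose out of reach is approached as far as the arm can. A call is refused whole if a number of a shift passes 41.7 or a number of a turn 0.125, either way. A call with a gripper value outside its range is refused whole. The fingers move at their own pace and stop on an object; "grip_force" is the grip in N (left out, the last holds). Time passes only in rows, so rows that do not move let the fingers close. It gives the time, the measured TCP pose, the force and the opening at its end, in the units of the state.
- env.observe(): the state, without advancing time (a new reading comes with each control period).
- viewer.get_image(name): name is "side" or "top" or "wrist"; returns a dict with "image" (420x560x3 uint8, blue, green, red), "range_z" (420x560 float32, m along the optical axis (not along the pixel's ray), 0 where there is no reading), "fx", "fy", "cx", "cy" (pixels), "R" (3x3) and "t" (3): a world point X has camera coordinates R X + t. Camera axes: x right, y down, z forward; pixel columns grow to the right and rows downward; lengths in m; the calibration is good to about 2 mm. A picture is of the moment at which its call begins.
- env.sign_off(): hands the job in, once; it reports no verdict.
The state is a dict: "time_s": time; "joint_pos": joint angles; "joint_vel": joint speeds; "tau": joint torques, N m; "eef_pos": TCP position; "tcp_rot": TCP orientation; "force": force on the tool from outside, world axes, zero at the start; "wrist_torque": the same for the moment, N m; "gripper_width": opening from 0.0 (shut) to 1.0 (fully open).
Only numpy, scipy, OpenCV 4.12 (cv2) and the standard library are available. Lean on these libraries where they do the work, as an engineer would, in place of code of your own. Each camera call takes 0.05 s, during which the arm holds its last target. There are 200 camera calls.

TASK

The long round steel bar lying on the photo board has to be photographed before it is sparked: with a fingertip on its top, roll it forward over the mat until it lies centred on and along the white focus line, and leave it at rest there. Then press the button of the camera release all the way down and let it come back up. Do not pick up or lift the bar, do not press the button before the bar lies on its line, and leave the other samples, the jar and the brush where they are.

Things in the scene. Friction and masses are not known exactly. Their poses are not given: they have to be found in the camera images.
- photo_board: Flat photo board fixed to the bench: aluminium plate 410 x 290 mm with a dark grey rubber mat (top 9 mm above the bench; x from -177 to 127 mm, y within 135 mm) on which the bar rolls and the samples stand. Origin: on the bench, right under the middle of the focus line. x points level from the robot's side towards the small camera; y runs along the focus line.
- focus_line (a point): Middle of the white focus line, on the mat's top; axes as the board's. The painted line has no height; it is 5 mm wide and 200 mm long, along y. (A row of small black and white squares, 45 mm beyond it towards the camera, is only a photo scale.)
- camera (a point): Centre of the body of the small fixed camera, which looks at the focus line; axes as the board's. The camera with its foot takes up 70 mm before and 50 mm behind this point along x, 35 mm to each side, and reaches from the plate to 115 mm above the bench.
- bar: The long round bar: plain steel, 30 mm diameter, 100 mm long, 0.4 to 0.67 kg. Origin: its centre, on its axis. Its x runs along the bar; y and z turn as it rolls. It starts on the robot's side, 60 to 125 mm short of the focus line, within 5 degrees of parallel to it. Rolls freely but soon stops when let go. A fingertip on its top that does not slip goes twice as far as the bar, so a long way takes several strokes.
- release_box: Camera release: white box 80 x 60 x 20 mm fixed on the bench, on the left or the right of the photo board, with the round push button on its middle. Origin: centre of its underside.
- release_top (a point): Centre of the top of the release's push button (cap 28 mm diameter, in a ring of 44 mm diameter), about 42 mm above the bench when up. It is pressed straight down.
- release (a joint): Travel of the release button in m: 0 up, 0.006 fully down; a spring brings it back up; fully down takes 5 N. The picture is taken at 0.0045.
- billet: Bystander: short steel billet standing on end on the mat beside the bar, 28 mm diameter, 45 mm tall. Origin: centre of its underside.
- disc: Bystander: steel disc sample standing on its flat face on the mat on the other side of the bar, 38 mm diameter, 26 mm tall. Origin: centre of its underside.
- jar: Bystander: closed pale jar with a white cap, 60 mm diameter, 75 mm tall, on the bench on the side of the board away from the release. Origin: centre of its underside.
- brush: Bystander: hand brush about 170 mm long lying on the bench at the left, close to the robot. Origin: under its middle.
There are look-alikes about, which are no part of the job. Leave any turquoise or yellow look-alike of the bar alone.

How it is judged:
On the way, in this order (a step that is already met when the one before it is completed fails the run):
1. the bar is rolled, not slid: it turns about its axis by at least 115 degrees on the way to the line (angle between bar's own z axis and vertical above 2 rad).
2. the bar lies on and along the focus line, at rest and untouched (x of bar in the frame of photo_board between -0.006 and 0.006 m and y of bar in the frame of photo_board between -0.05 and 0.05 m and angle between the x axis of bar and the y axis of photo_board, either way round below 0.12 rad and height (world z) of bar below 0.028 m and contact force between each of the arm, the fingers and bar below 0.05 N and linear speed of bar below 0.01 m/s), for 0.3 s.
3. the release button is pressed down while the bar lies on the line (value of joint release above 0.0045 m and x of bar in the frame of photo_board between -0.006 and 0.006 m and y of bar in the frame of photo_board between -0.05 and 0.05 m and angle between the x axis of bar and the y axis of photo_board, either way round below 0.12 rad and height (world z) of bar below 0.028 m).
At the end, for the whole second after the job is handed in: The bar lies at rest on the mat with its centre within 6 mm of the focus line, its whole length over the line (centre within 50 mm of the line's middle) and its axis within 7 degrees of the line; the release button has been pressed (at least 4.5 mm) after that and is up again (x of bar in the frame of photo_board between -0.006 and 0.006 m and y of bar in the frame of photo_board between -0.05 and 0.05 m and angle between the x axis of bar and the y axis of photo_board, either way round below 0.12 rad and height (world z) of bar below 0.028 m and linear speed of bar below 0.01 m/s and value of joint release below 0.001 m); the robot touches nothing.
It fails at once if the bar is lifted (its centre rises more than 6 mm above its rolling height) (height (world z) of bar above 0.03 m).
It fails at once if the release button is pressed while the bar is not on the line (value of joint release above 0.0035 m and not (x of bar in the frame of photo_board between -0.006 and 0.006 m and y of bar in the frame of photo_board between -0.05 and 0.05 m and angle between the x axis of bar and the y axis of photo_board, either way round below 0.12 rad and height (world z) of bar below 0.028 m)).
It fails at once if another sample, the jar or the brush is moved more than 12 mm (distance of any of billet, disc, jar, brush from where it was at the start of the episode above 0.012 m).
It also fails if it takes over 67 s, if anything falls off the work surface, if the arm or the gripper's body presses on something with over 40 N, if the wrist force passes 120 N, or if a joint passes its speed limit or range.

## Working session

There is one attempt and no reset: what is moved stays moved. The work goes in short steps, Python scripts to look and compute and a tool call to move; the robot and the scene stay as the last step left them, time stands still between calls to the robot, and variables do not carry over. Pictures are saved under pics/ and viewed, about 8 in all and at most 12, crops included, and the job is handed in when it is done.

Besides the shell and the picture viewer there is one more tool, called as a command line: name --argument value ..., lists and objects as JSON in quotes. drive_tool: Moves the arm, as the interface text tells. Its arguments: {"type":"object","properties":{"targets":{"type":"array","items":{"type":"object","properties":{"hand":{"type":"number"},"tx":{"type":"number"},"ty":{"type":"number"},"tz":{"type":"number"},"yaw":{"type":"number"}}}},"grip_force":{"type":"number"}},"required":["targets"]}

```bash
mkdir -p pics; ls
cat > h.py <<'E'
import numpy as np, cv2
from plant import env, viewer
def pts(v):
    z=v["range_z"]; r,c=np.indices(z.shape)
    P=np.stack([(c-v["cx"])/v["fx"]*z,(r-v["cy"])/v["fy"]*z,z],-1)
    return (P-np.array(v["t"]))@np.array(v["R"])
def ray(v,u,w,h):
    R=np.array(v["R"]);d=R.T@np.array([(u-v["cx"])/v["fx"],(w-v["cy"])/v["fy"],1]);o=-R.T@np.array(v["t"])
    return o+d*(h-o[2])/d[2]
def pix(v,X):
    p=np.array(v["R"])@np.array(X)+np.array(v["t"]);return v["cx"]+v["fx"]*p[0]/p[2],v["cy"]+v["fy"]*p[1]/p[2]
E
python3 - <<'E'
from h import *
s=env.observe();print(s,env.grip_depth)
for n in["top","side"]:
    v=viewer.get_image(n);cv2.imwrite(f"pics/{n}1.png",v["image"]);print(n,v["fx"],np.round(v["R"],3).tolist(),np.round(v["t"],3).tolist())
    np.savez(n+"1.npz",**v)
E
```

```text
pics
{'time_s': 0.0, 'joint_pos': array([ 1.11927803,  0.60012346, -0.00256958,  1.6001118 ,  0.00181444,
        0.94290143, -0.07977056]), 'joint_vel': array([ 0.00028488, -0.00103794, -0.00014742,  0.00093818,  0.00023388,
       -0.00058704,  0.0002912 ]), 'tau': array([-1.51070773e-03, -7.65077233e+01,  1.49734195e+00, -2.52351183e+01,
       -5.23775176e-02,  1.69842259e-02,  1.75738401e-04]), 'eef_pos': array([ 0.26524399, -0.67421979,  0.21776725]), 'tcp_rot': array([ 9.82478943e-01,  1.86372025e-01, -2.11068082e-04, -7.41446961e-04]), 'force': array([ 0.93650739, -0.94370392, -0.32591239]), 'wrist_torque': array([ 0.02551017,  0.0311695 , -0.02291267]), 'gripper_width': 0.9995406461698145} 0.0188
top 431.4827587796642 [[-0.018, -1.0, -0.016], [-0.989, 0.021, -0.148], [0.148, 0.013, -0.989]] [0.018, 0.533, 1.071]
side 432.63007926043537 [[0.963, -0.269, -0.018], [-0.212, -0.715, -0.666], [0.166, 0.645, -0.746]] [-0.515, 0.154, 0.917]
```

View pics/top1.png

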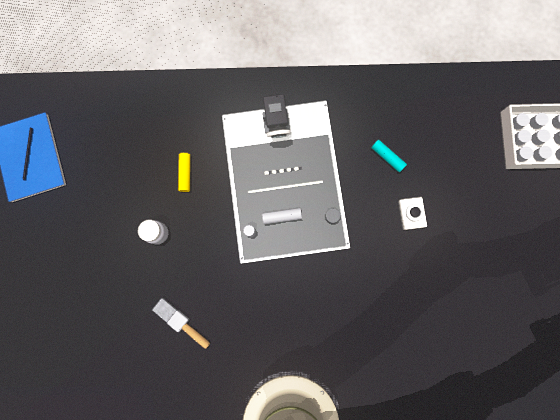

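View pics/side1.png

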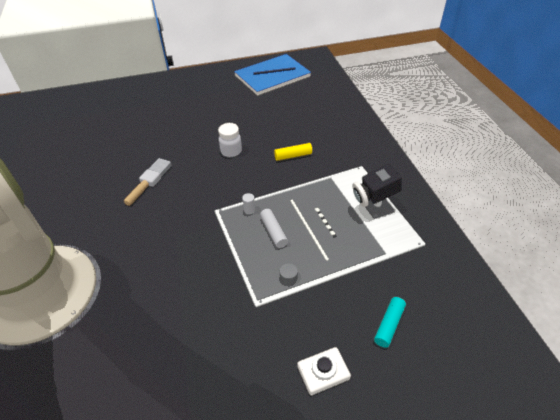

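The top view shows the focus line from (248,191) to (322,183), the bar around (282,216), the billet at (249,231), the disc at (332,216) and the button at (415,212). The side view agrees.

```bash
cat >> h.py <<'E'
def line(v,box,thr=150):
    x0,y0,x1,y1=box;g=cv2.cvtColor(v["image"],cv2.COLOR_BGR2GRAY)[y0:y1,x0:x1]
    w,u=np.nonzero(g>thr);P=np.array([ray(v,a+x0,b+y0,.009) for a,b in zip(u,w)])[:,:2]
    c=P.mean(0);d=np.linalg.svd(P-c)[2][0];d*=np.sign(d[1]);t=(P-c)@d
    return c+d*(t.max()+t.min())/2,d,np.ptp(t)
def bar(v,m):
    # m: pixel-mask region; points of the bar's upper surface from depth
    P=pts(v);k=m&(P[...,2]>.026)&(P[...,2]<.06);Q=P[k]
    c=Q[:,:2].mean(0);d=np.linalg.svd(Q[:,:2]-c)[2][0];d*=np.sign(d[1]);t=(Q[:,:2]-c)@d
    n=np.array([d[1],-d[0]]);s=(Q[:,:2]-c)@n
    return c+d*(t.max()+t.min())/2+n*(np.percentile(s,2)+np.percentile(s,98))/2,d,np.ptp(t),np.ptp(s),np.percentile(Q[:,2],95)
def box(x0,y0,x1,y1):
    m=np.zeros((420,560),bool);m[y0:y1,x0:x1]=1;return m
E
python3 - <<'E'
from h import *
v=dict(np.load("top1.npz"));s=dict(np.load("side1.npz"))
c,d,L=line(v,(240,178,330,196));print("line",c,d,L)
print("lineside",line(s,(285,195,330,263)))
P=pts(v);print("mat z",np.median(P[200:206,260:300,2]))
for n,vv,b in(("bar",v,(255,200,310,228)),("barS",s,(255,200,292,252)),("disc",v,(322,203,345,227)),("billet",v,(240,220,260,240)),("billetS",s,(240,190,258,218)),("discS",s,(276,260,302,290)),):
    r=bar(vv,box(*b));D=r[0]-c;n_=np.array([d[1],-d[0]])
    print(n,np.round(r[0],4),"axis",np.round(r[1],3),np.round(r[2:],4),"board x,y",np.round([D@n_,D@d],4))
print("button top",ray(v,415,212,.042),ray(s,324,365,.042))
for vv,b in((v,(405,203,424,221)),(s,(310,352,340,378))):
    P=pts(vv);k=box(*b)&(P[...,2]>.035);print(P[k].min(0),P[k].max(0),k.sum())
    g=vv["image"].max(-1)<90;k=box(*b)&g;w,u=np.nonzero(k);print("dark",u.mean(),w.mean(),k.sum(),ray(vv,u.mean(),w.mean(),.042))
E
```

```text
line [0.60160571 0.00411231] [0.04108844 0.99915551] 0.23840306190943522
lineside (array([0.61059584, 0.00192838]), array([-0.0552966 ,  0.99846997]), np.float64(0.20289437254221154))
mat z 0.008917612848434658
bar [0.5214 0.0121] axis [-0.117  0.993] [0.0996 0.0297 0.041 ] board x,y [-0.0805  0.0047]
barS [0.5219 0.0117] axis [-0.13   0.992] [0.1031 0.0294 0.0396] board x,y [-0.0799  0.0043]
disc [ 0.5188 -0.1194] axis [-0.567  0.824] [0.0361 0.0371 0.038 ] board x,y [-0.0777 -0.1268]
billet [0.4821 0.0951] axis [0.854 0.52 ] [0.0265 0.027  0.0573] board x,y [-0.1231  0.086 ]
billetS [0.4831 0.0941] axis [0.985 0.172] [0.0272 0.0295 0.0553] board x,y [-0.1221  0.085 ]
discS [ 0.5197 -0.1199] axis [0.379 0.925] [0.0394 0.0366 0.0364] board x,y [-0.0767 -0.1272]
button top [ 0.52197234 -0.32883879  0.042     ] [ 0.52176903 -0.3346295   0.042     ]
[ 0.36875009 -0.34846918  0.03521719] [ 0.53526036 -0.00725467  1.13785806] 105
dark 414.7375 211.65 80 [ 0.52288871 -0.32822884  0.042     ]
[ 0.37685342 -0.62049689  0.03509304] [ 0.53876268 -0.31761896  0.77639824] 205
dark 322.5842696629214 363.19662921348316 178 [ 0.52047519 -0.33086469  0.042     ]
```

```bash
cat >> h.py <<'E'
def line2(v,X0=(.605,.003),thr=140):
    # largest long thin white component lying near the predicted place, on the mat
    g=(cv2.cvtColor(v["image"],cv2.COLOR_BGR2GRAY)>thr).astype(np.uint8)
    P=pts(v);n,l,st,_=cv2.connectedComponentsWithStats(g);best=None
    for i in range(1,n):
        w,u=np.nonzero(l==i)
        if len(w)<15 or len(w)>6000: continue
        Q=np.array([ray(v,a,b,.009)[:2] for a,b in zip(u,w)]);c=Q.mean(0)
        if np.hypot(*(c-X0))>.06: continue
        d=np.linalg.svd(Q-c)[2][0];d*=np.sign(d[1]);t=(Q-c)@d
        if np.ptp(t)>.12 and np.std((Q-c)@[d[1],-d[0]])<.006: best=(c+d*(t.max()+t.min())/2,d,np.ptp(t))
    return best
E
python3 - <<'E'
from h import *
v=dict(np.load("top1.npz"));s=dict(np.load("side1.npz"))
a=line2(v);b=line2(s);print(a,b)
c=(a[0]+b[0])/2;d=a[1]+b[1];d/=np.hypot(*d);n=np.array([d[1],-d[0]]);print(c,d,n)
for q,ax in(([.5216,.0119],[-.123,.992]),):
    D=q-c;print("board",D@n,D@d,"bar yaw rel (rad)",np.arctan2(-ax[0],ax[1])-np.arctan2(-d[0],d[1]))
E
```

```text
None (array([0.6025351 , 0.00148183]), array([-0.11872412,  0.99292728]), np.float64(0.20318744444085418))Traceback (most recent call last):
  File "<stdin>", line 4, in <module>
TypeError: 'NoneType' object is not subscriptable
```

Run:
```python
from h import *
v=dict(np.load("top1.npz"))
g=cv2.cvtColor(v["image"],cv2.COLOR_BGR2GRAY)
print(g[178:198:1,285],[g[178:198,u].argmax()+178 for u in range(244,326,8)])
for t in(110,125,160,180):print(t,line2(v,thr=t))
```

```text
[154 157 155 155 154 155 150 179 255 255 145 155 157 157 159 154 157 154
 154 155] [np.int64(193), np.int64(191), np.int64(190), np.int64(189), np.int64(187), np.int64(186), np.int64(185), np.int64(184), np.int64(183), np.int64(182), np.int64(196)]
110 None
125 None
160 (array([0.60325997, 0.00334331]), array([-0.11884623,  0.99291267]), np.float64(0.2026387137492358))
180 (array([0.60279744, 0.00195708]), array([-0.11826404,  0.99298218]), np.float64(0.19999194601533832))
```

drive_tool --targets '[{"hand": 1,"yaw": -0.12},{"hand": 1,"yaw": -0.12},{"hand": 1,"yaw": -0.12},{"hand": 1,"yaw": -0.12},{"hand": 1,"yaw": -0.12}]' --grip_force 20

```text
validation failed for argument at $.ta...
```

drive_tool --targets '[{"hand": 1,"yaw": -0.12},{"hand": 1,"yaw": -0.12},{"hand": 1,"yaw": -0.12},{"hand": 1,"yaw": -0.12},{"hand": 1,"yaw": -0.12}]'

```text
validation failed for argument at $.ta...
```

drive_tool --targets '[{"hand": 1,"tx": 0,"ty": 0,"tz": 0,"yaw": -0.12},{"hand": 1,"tx": 0,"ty": 0,"tz": 0,"yaw": -0.12},{"hand": 1,"tx": 0,"ty": 0,"tz": 0,"yaw": -0.12},{"hand": 1,"tx": 0,"ty": 0,"tz": 0,"yaw": -0.12},{"hand": 1,"tx": 0,"ty": 0,"tz": 0,"yaw": -0.12}]' --grip_force 20

```text
time_s: 0.52
eef_pos: [0.2654, -0.6727, 0.2153]
tcp_rot: [0.879, 0.477, -0.0, -0.003]
force: [-0.2, -0.3, 0.1]
gripper_width: 0.693
```

drive_tool --targets '[{"hand": 1,"tx": 0,"ty": 0,"tz": 0,"yaw": -0.12},{"hand": 1,"tx": 0,"ty": 0,"tz": 0,"yaw": -0.12},{"hand": 1,"tx": 0,"ty": 0,"tz": 0,"yaw": -0.12},{"hand": 1,"tx": 0,"ty": 0,"tz": 0,"yaw": -0.12},{"hand": 1,"tx": 0,"ty": 0,"tz": 0,"yaw": -0.12}]'

```text
time_s: 0.93
eef_pos: [0.2646, -0.6714, 0.2128]
tcp_rot: [0.69, 0.724, 0.001, -0.005]
force: [-0.9, -0.3, -0.5]
gripper_width: 0.335
```

drive_tool --targets '[{"hand": 1,"tx": 33,"ty": 16,"tz": 0,"yaw": -0.08},{"hand": 1,"tx": 33,"ty": 16,"tz": 0,"yaw": 0},{"hand": 1,"tx": 33,"ty": 16,"tz": 0,"yaw": 0},{"hand": 1,"tx": 33,"ty": 16,"tz": 0,"yaw": 0},{"hand": 1,"tx": 33,"ty": 16,"tz": 0,"yaw": 0}]'

```text
time_s: 1.35
eef_pos: [0.3189, -0.4999, 0.2092]
tcp_rot: [0.66, 0.751, 0.001, -0.006]
force: [-0.1, -0.0, -1.3]
gripper_width: 0.008
```

drive_tool --targets '[{"hand": 1,"tx": 33,"ty": 16,"tz": 0,"yaw": 0},{"hand": 1,"tx": 33,"ty": 16,"tz": 0,"yaw": 0},{"hand": 1,"tx": 33,"ty": 16,"tz": 0,"yaw": 0},{"hand": 1,"tx": 33,"ty": 16,"tz": 0,"yaw": 0},{"hand": 1,"tx": 33,"ty": 16,"tz": 0,"yaw": 0}]'

```text
time_s: 1.77
eef_pos: [0.377, -0.3173, 0.2096]
tcp_rot: [0.661, 0.75, 0.001, -0.007]
force: [1.6, -0.4, 0.8]
gripper_width: 0.004
```

drive_tool --targets '[{"hand": 1,"tx": 34,"ty": 17,"tz": 0,"yaw": 0},{"hand": 1,"tx": 34,"ty": 17,"tz": 0,"yaw": 0},{"hand": 1,"tx": 34,"ty": 17,"tz": 0,"yaw": 0},{"hand": 1,"tx": 34,"ty": 17,"tz": 0,"yaw": 0},{"hand": 1,"tx": 34,"ty": 17,"tz": 0,"yaw": 0}]'

```text
time_s: 2.18
eef_pos: [0.4403, -0.1296, 0.2108]
tcp_rot: [0.662, 0.749, 0.001, -0.008]
force: [1.1, -1.3, -0.1]
gripper_width: 0.008
```

drive_tool --targets '[{"hand": 1,"tx": 30,"ty": 17,"tz": 10,"yaw": 0},{"hand": 1,"tx": 30,"ty": 17,"tz": 20,"yaw": 0},{"hand": 1,"tx": 30,"ty": 17,"tz": 20,"yaw": 0},{"hand": 1,"tx": 15,"ty": 17,"tz": 20,"yaw": 0},{"hand": 1,"tx": 0,"ty": 0,"tz": 20,"yaw": 0}]'

```text
time_s: 2.6
eef_pos: [0.5008, -0.0019, 0.1226]
tcp_rot: [0.66, 0.752, 0.005, -0.004]
force: [0.5, 0.0, 0.3]
gripper_width: 0.008
```

```bash
cat >> h.py <<'E'
C=np.array([.6026,.0018]);DY=np.array([-.1186,.9929]);NX=np.array([.9929,.1186])
def bd(p): D=np.array(p)[:2]-C; return np.round([D@NX*1e3,D@DY*1e3],1)
E
python3 - <<'E'
from h import *
v=viewer.get_image("wrist");cv2.imwrite("pics/w1.png",v["image"])
s=env.observe();print(s["time_s"],s["eef_pos"],bd(s["eef_pos"]),s["tcp_rot"],s["force"])
print(line2(v,thr=170))
t=np.array([.5089,.0108]);print("tcp pix",pix(v,s["eef_pos"]),"bar end pix",pix(v,[*(C-.0792*NX+.07*DY),.039]),pix(v,[*(C-.0792*NX-.03*DY),.039]))
E
```

```text
2.65 [ 0.49759726 -0.00319472  0.11926372] [-104.8    7.5] [ 0.6596518   0.75154006  0.00320611 -0.00606233] [-1.85354642  0.55205467 -2.78748232]
(array([0.59931618, 0.02737033]), array([-0.11983491,  0.99279383]), np.float64(0.1482625460280903))
tcp pix (np.float64(270.638313196413), np.float64(254.74098958156222)) bar end pix (np.float64(304.0458300388639), np.float64(146.25433034212924)) (np.float64(300.3052908812881), np.float64(259.3761330424657))
```

View pics/w1.png

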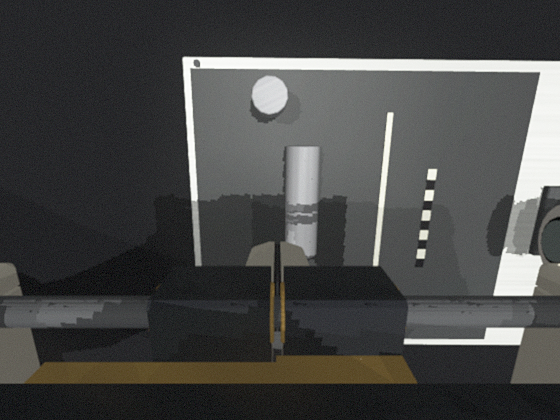

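The wrist view shows the bar from (303,146) to (300,257), the line from (390,113) to (376,262) and the billet at (270,95). All of these match the estimates. I'll descend now.

drive_tool --targets '[{"hand": 1,"tx": 6,"ty": 6,"tz": 20,"yaw": 0},{"hand": 1,"tx": 6,"ty": 6,"tz": 20,"yaw": 0},{"hand": 1,"tx": 0,"ty": 0,"tz": 18,"yaw": 0},{"hand": 1,"tx": 0,"ty": 0,"tz": 6,"yaw": 0},{"hand": 1,"tx": 0,"ty": 0,"tz": 0,"yaw": 0}]'

```text
time_s: 3.07
eef_pos: [0.5057, 0.0099, 0.0525]
tcp_rot: [0.66, 0.752, 0.0, -0.007]
force: [0.8, -0.4, 0.5]
gripper_width: 0.006
```

```bash
cat > st.py <<'E'
from h import *
s=env.observe();print(s["time_s"],bd(s["eef_pos"]),s["eef_pos"][2].round(4),s["tcp_rot"].round(4),s["force"].round(2))
E
python3 st.py
```

```text
3.0667 [-95.2  19.5] 0.0525 [ 6.596e-01  7.516e-01  4.000e-04 -7.400e-03] [ 0.84 -0.37  0.49]
```

drive_tool --targets '[{"hand": 1,"tx": 0,"ty": 4,"tz": 6,"yaw": 0},{"hand": 1,"tx": 0,"ty": 0,"tz": 4,"yaw": 0},{"hand": 1,"tx": 0,"ty": 0,"tz": 3,"yaw": 0},{"hand": 1,"tx": 0,"ty": 0,"tz": 2,"yaw": 0}]'

```text
time_s: 3.4
eef_pos: [0.5107, 0.0084, 0.0393]
tcp_rot: [0.661, 0.751, 0.001, -0.006]
force: [0.4, -1.0, -0.4]
gripper_width: 0.002
```

```bash
python3 st.py
```

```text
3.4 [-90.4  17.5] 0.0393 [ 0.6608  0.7505  0.001  -0.0061] [ 0.39 -0.98 -0.36]
```

drive_tool --targets '[{"hand": 1,"tx": 0,"ty": 0,"tz": 2,"yaw": 0},{"hand": 1,"tx": 0,"ty": 0,"tz": 2,"yaw": 0}]'

```text
time_s: 3.57
eef_pos: [0.5111, 0.0081, 0.0368]
tcp_rot: [0.661, 0.75, 0.001, -0.005]
force: [-8.9, 0.1, 45.7]
gripper_width: 0.003
```

drive_tool --targets '[{"hand": 1,"tx": 0,"ty": 3,"tz": -0.5,"yaw": 0},{"hand": 1,"tx": 0,"ty": 5,"tz": 0.3,"yaw": 0}]'

```text
time_s: 3.73
eef_pos: [0.5183, 0.0091, 0.0388]
tcp_rot: [0.661, 0.75, 0.002, -0.005]
force: [-0.6, 0.1, 7.7]
gripper_width: 0.002
```

```bash
python3 st.py
```

```text
3.7333 [-82.9  17.2] 0.0388 [ 0.661   0.7504  0.0015 -0.0046] [-0.58  0.09  7.7 ]
```

drive_tool --targets '[{"hand": 1,"tx": 0,"ty": 5,"tz": 0.5,"yaw": 0},{"hand": 1,"tx": 0,"ty": 5,"tz": 0.5,"yaw": 0}]'

```text
time_s: 3.9
eef_pos: [0.5291, 0.0105, 0.0394]
tcp_rot: [0.661, 0.75, 0.002, -0.004]
force: [-0.5, 0.9, 0.8]
gripper_width: 0.004
```

```bash
python3 st.py
```

```text
3.9 [-71.9  17.3] 0.0394 [ 0.6609  0.7505  0.0024 -0.0036] [-0.52  0.88  0.84]
```

```bash
cat > bp.py <<'E'
from h import *
import sys
def look(g,cams=("wrist",),ys=(-75,75)):
    for n in cams:
        v=viewer.get_image(n);P=pts(v);D=P[...,:2]-C;x=D@NX*1e3;y=D@DY*1e3
        k=(abs(x-g)<24)&(y>ys[0])&(y<ys[1])&(P[...,2]>.030)&(P[...,2]<.042)&(v["range_z"]>0)
        X,Y,Z=x[k],y[k],P[...,2][k]
        if len(X)<30: print(n,"few",len(X));continue
        # column-wise mid of surface
        b=np.arange(Y.min(),Y.max(),4);m=[(q+2,(X[(Y>=q)&(Y<q+4)].min()+X[(Y>=q)&(Y<q+4)].max())/2,np.ptp(X[(Y>=q)&(Y<q+4)])) for q in b if ((Y>=q)&(Y<q+4)).sum()>5]
        m=np.array(m);m=m[(m[:,2]>20)&(m[:,2]<36)]
        if len(m)<3: print(n,"short");continue
        p=np.polyfit(m[:,0],m[:,1],1);print(n,"Y",Y.min().round(1),Y.max().round(1),"x at Y=20: %.1f"%np.polyval(p,20),"yaw(dx/dy) %.3f"%p[0],"bins",len(m),"z95 %.4f"%np.percentile(Z,95))
if __name__=="__main__":
    import st; look(float(sys.argv[1]),sys.argv[2].split(","))
E
python3 bp.py -73 wrist,side,top
```

```text
3.9 [-71.9  17.3] 0.0394 [ 0.6609  0.7505  0.0024 -0.0036] [-0.52  0.88  0.84]
wrist Y 20.6 70.5 x at Y=20: -69.6 yaw(dx/dy) -0.010 bins 13 z95 0.0387
side Y -32.3 71.5 x at Y=20: -69.1 yaw(dx/dy) -0.023 bins 11 z95 0.0397
top short
```

drive_tool --targets '[{"hand": 1,"tx": 0,"ty": 5,"tz": 1.0,"yaw": 0},{"hand": 1,"tx": 0,"ty": 5,"tz": 0.7,"yaw": 0},{"hand": 1,"tx": 0,"ty": 5,"tz": 0.7,"yaw": 0}]'

```text
time_s: 4.3
eef_pos: [0.5452, 0.0125, 0.0392]
tcp_rot: [0.661, 0.75, 0.004, -0.002]
force: [-0.0, 1.1, 5.1]
gripper_width: 0.008
```

```bash
python3 bp.py -61 wrist
```

```text
4.3 [-55.7  17.4] 0.0392 [ 0.6609  0.7504  0.0038 -0.002 ] [-0.03  1.11  5.07]
wrist Y 12.0 70.6 x at Y=20: -61.3 yaw(dx/dy) 0.001 bins 13 z95 0.0386
```

drive_tool --targets '[{"hand": 1,"tx": 0,"ty": 5,"tz": 0.8,"yaw": 0},{"hand": 1,"tx": 0,"ty": 5,"tz": 0.8,"yaw": 0}]'

```text
time_s: 4.52
eef_pos: [0.5562, 0.0139, 0.0382]
tcp_rot: [0.661, 0.75, 0.004, -0.001]
force: [0.7, -0.1, 1.1]
gripper_width: 0.007
```

```bash
python3 bp.py -56 wrist
```

```text
4.5167 [-44.6  17.5] 0.0382 [ 0.661   0.7504  0.0045 -0.0015] [ 0.69 -0.11  1.1 ]
wrist Y 8.1 70.7 x at Y=20: -54.6 yaw(dx/dy) -0.023 bins 13 z95 0.0386
```

drive_tool --targets '[{"hand": 1,"tx": 0,"ty": 0,"tz": -8,"yaw": 0},{"hand": 1,"tx": 1,"ty": -10,"tz": -4,"yaw": 0},{"hand": 1,"tx": 1,"ty": -12,"tz": 0,"yaw": 0},{"hand": 1,"tx": 0,"ty": 0,"tz": 0,"yaw": 0}]'

```text
time_s: 4.9
eef_pos: [0.5314, 0.0124, 0.0503]
tcp_rot: [0.661, 0.75, 0.003, -0.002]
force: [-0.6, -0.3, -0.1]
gripper_width: 0.009
```

```bash
python3 bp.py -55 wrist,side
```

```text
4.9 [-69.4  19. ] 0.0503 [ 0.6613  0.7501  0.0034 -0.0025] [-0.56 -0.31 -0.12]
wrist Y 3.9 70.7 x at Y=20: -55.5 yaw(dx/dy) -0.007 bins 14 z95 0.0385
side Y -30.7 27.9 x at Y=20: -54.8 yaw(dx/dy) 0.003 bins 14 z95 0.0395
```

drive_tool --targets '[{"hand": 1,"tx": 0,"ty": 0,"tz": 7,"yaw": 0},{"hand": 1,"tx": 0,"ty": 0,"tz": 3,"yaw": 0},{"hand": 1,"tx": 0,"ty": 0,"tz": 1,"yaw": 0}]'

```text
time_s: 5.25
eef_pos: [0.535, 0.0128, 0.039]
tcp_rot: [0.661, 0.75, 0.005, -0.001]
force: [-0.3, -0.1, -0.6]
gripper_width: 0.009
```

drive_tool --targets '[{"hand": 1,"tx": 0,"ty": 2,"tz": 1,"yaw": 0},{"hand": 1,"tx": 0,"ty": 5,"tz": 0.8,"yaw": 0},{"hand": 1,"tx": 0,"ty": 5,"tz": 0.7,"yaw": 0},{"hand": 1,"tx": 0,"ty": 5,"tz": 0.7,"yaw": 0}]'

```text
time_s: 5.58
eef_pos: [0.5538, 0.0152, 0.0393]
tcp_rot: [0.661, 0.75, 0.005, 0.001]
force: [0.1, 0.8, 2.2]
gripper_width: 0.002
```

```bash
python3 bp.py -46 wrist
```

```text
5.5833 [-46.9  19.1] 0.0393 [0.6612 0.7502 0.0054 0.0008] [0.11 0.81 2.25]
wrist Y 22.3 70.8 x at Y=20: -45.9 yaw(dx/dy) -0.009 bins 13 z95 0.0387
```

drive_tool --targets '[{"hand": 1,"tx": 0,"ty": 5,"tz": 0.8,"yaw": 0},{"hand": 1,"tx": 0,"ty": 5,"tz": 0.8,"yaw": 0},{"hand": 1,"tx": 0,"ty": 5,"tz": 0.7,"yaw": 0},{"hand": 1,"tx": 0,"ty": 5,"tz": 0.7,"yaw": 0}]'

```text
time_s: 5.97
eef_pos: [0.5783, 0.0184, 0.0382]
tcp_rot: [0.661, 0.75, 0.008, 0.003]
force: [1.0, -0.4, -0.7]
gripper_width: 0.001
```

```bash
python3 bp.py -36 wrist
```

```text
5.9667 [-22.2  19.3] 0.0382 [0.6612 0.7502 0.0075 0.0029] [ 1.   -0.37 -0.73]
wrist Y 9.5 70.9 x at Y=20: -32.4 yaw(dx/dy) -0.030 bins 13 z95 0.0387
```

drive_tool --targets '[{"hand": 1,"tx": 0,"ty": 0,"tz": -8,"yaw": 0},{"hand": 1,"tx": 1,"ty": -12,"tz": -4,"yaw": 0},{"hand": 1,"tx": 0,"ty": -13,"tz": 0,"yaw": 0},{"hand": 1,"tx": 0,"ty": 0,"tz": 0,"yaw": 0}]'

```text
time_s: 6.35
eef_pos: [0.5528, 0.0164, 0.0495]
tcp_rot: [0.661, 0.75, 0.007, 0.002]
force: [-0.0, 0.5, 0.9]
gripper_width: 0.006
```

```bash
python3 bp.py -33 wrist,side
```

```text
6.35 [-47.7  20.4] 0.0495 [0.6613 0.7501 0.007  0.0019] [-0.03  0.51  0.91]
wrist Y 5.9 70.9 x at Y=20: -33.0 yaw(dx/dy) -0.011 bins 14 z95 0.0385
side Y -30.7 36.8 x at Y=20: -33.3 yaw(dx/dy) 0.002 bins 13 z95 0.0398
```

drive_tool --targets '[{"hand": 1,"tx": 0,"ty": 0,"tz": 7,"yaw": 0},{"hand": 1,"tx": 0,"ty": 0,"tz": 2.5,"yaw": 0},{"hand": 1,"tx": 0,"ty": 0,"tz": 1.2,"yaw": 0},{"hand": 1,"tx": 0,"ty": 2,"tz": 1,"yaw": 0}]'

```text
time_s: 6.78
eef_pos: [0.5596, 0.0175, 0.0378]
tcp_rot: [0.661, 0.75, 0.009, 0.003]
force: [-8.0, -1.5, 41.2]
gripper_width: 0.007
```

drive_tool --targets '[{"hand": 1,"tx": 0,"ty": 5,"tz": 0.8,"yaw": 0},{"hand": 1,"tx": 0,"ty": 5,"tz": 0.7,"yaw": 0},{"hand": 1,"tx": 0,"ty": 5,"tz": 0.7,"yaw": 0},{"hand": 1,"tx": 0,"ty": 5,"tz": 0.8,"yaw": 0}]'

```text
time_s: 7.12
eef_pos: [0.5838, 0.0206, 0.0392]
tcp_rot: [0.661, 0.75, 0.011, 0.006]
force: [-0.2, -0.4, 11.2]
gripper_width: 0.007
```

```bash
python3 bp.py -20 wrist
```

```text
7.1167 [-16.5  20.9] 0.0392 [0.6612 0.7501 0.0105 0.0063] [-0.23 -0.42 11.23]
wrist Y 21.1 71.1 x at Y=20: -19.6 yaw(dx/dy) -0.012 bins 12 z95 0.0386
```

drive_tool --targets '[{"hand": 1,"tx": 0,"ty": 5,"tz": 0.7,"yaw": 0},{"hand": 1,"tx": 0,"ty": 4,"tz": 0.7,"yaw": 0},{"hand": 1,"tx": 0,"ty": 0,"tz": -8,"yaw": 0},{"hand": 1,"tx": 0,"ty": -12,"tz": -4,"yaw": 0},{"hand": 1,"tx": 0,"ty": -12,"tz": 0,"yaw": 0}]'

```text
time_s: 7.58
eef_pos: [0.5741, 0.0198, 0.0498]
tcp_rot: [0.661, 0.75, 0.013, 0.007]
force: [-0.0, 0.7, -0.1]
gripper_width: 0.005
```

drive_tool --targets '[{"hand": 1,"tx": 0,"ty": 0,"tz": 0,"yaw": 0}]'

```text
time_s: 7.67
eef_pos: [0.5714, 0.0193, 0.0497]
tcp_rot: [0.661, 0.75, 0.012, 0.007]
force: [0.4, -0.6, -0.9]
gripper_width: 0.006
```

```bash
python3 bp.py -14 wrist,side
```

```text
7.6667 [-28.9  21.1] 0.0497 [0.6613 0.75   0.0115 0.0068] [ 0.39 -0.63 -0.93]
wrist Y 6.5 71.0 x at Y=20: -12.7 yaw(dx/dy) -0.005 bins 13 z95 0.0386
side Y -31.0 33.6 x at Y=20: -13.2 yaw(dx/dy) -0.009 bins 13 z95 0.0394
```

drive_tool --targets '[{"hand": 1,"tx": 0,"ty": 3,"tz": 7,"yaw": 0},{"hand": 1,"tx": 0,"ty": 0,"tz": 2.5,"yaw": 0},{"hand": 1,"tx": 0,"ty": 0,"tz": 1.2,"yaw": 0},{"hand": 1,"tx": 0,"ty": 2,"tz": 0.7,"yaw": 0}]'

```text
time_s: 8.1
eef_pos: [0.5806, 0.0206, 0.0381]
tcp_rot: [0.661, 0.75, 0.013, 0.008]
force: [-5.4, -1.3, 32.1]
gripper_width: 0.003
```

drive_tool --targets '[{"hand": 1,"tx": 0,"ty": 5,"tz": 0.8,"yaw": 0},{"hand": 1,"tx": 0,"ty": 5,"tz": 0.7,"yaw": 0},{"hand": 1,"tx": 0,"ty": 3,"tz": 0.6,"yaw": 0}]'

```text
time_s: 8.35
eef_pos: [0.5971, 0.0227, 0.0393]
tcp_rot: [0.661, 0.75, 0.014, 0.01]
force: [-0.6, -0.1, 3.8]
gripper_width: 0.004
```

```bash
python3 bp.py -4 wrist
```

```text
8.35 [-2.9 21.4] 0.0393 [0.6612 0.75   0.0145 0.0104] [-0.6  -0.05  3.84]
wrist Y 24.6 71.1 x at Y=20: -2.9 yaw(dx/dy) -0.013 bins 12 z95 0.0387
```

drive_tool --targets '[{"hand": 1,"tx": 0,"ty": 3,"tz": 0.7,"yaw": 0},{"hand": 1,"tx": 0,"ty": 1.5,"tz": 0.5,"yaw": 0},{"hand": 1,"tx": 0,"ty": 0,"tz": 0,"yaw": 0},{"hand": 1,"tx": 0,"ty": 0,"tz": -6,"yaw": 0},{"hand": 1,"tx": 0,"ty": 0,"tz": -10,"yaw": 0}]'

```text
time_s: 8.82
eef_pos: [0.6031, 0.0237, 0.0541]
tcp_rot: [0.661, 0.75, 0.015, 0.011]
force: [0.4, -0.3, 0.1]
gripper_width: 0.004
```

drive_tool --targets '[{"hand": 1,"tx": 0,"ty": 0,"tz": -20,"yaw": 0},{"hand": 1,"tx": 0,"ty": 0,"tz": -25,"yaw": 0},{"hand": 1,"tx": 0,"ty": 0,"tz": -25,"yaw": 0},{"hand": 1,"tx": 0,"ty": 0,"tz": -20,"yaw": 0},{"hand": 1,"tx": 0,"ty": 0,"tz": 0,"yaw": 0}]'

```text
time_s: 9.23
eef_pos: [0.5974, 0.0234, 0.1497]
tcp_rot: [0.661, 0.751, 0.013, 0.009]
force: [0.0, 0.3, 0.8]
gripper_width: 0.006
```

```bash
python3 bp.py 0 wrist,side; python3 -c "
from h import *
v=viewer.get_image('wrist');cv2.imwrite('pics/w2.png',v['image']);v=viewer.get_image('side');cv2.imwrite('pics/s2.png',v['image'][170:300,200:420].repeat(3,0).repeat(3,1))"
```

```text
9.2333 [-2.6 22.1] 0.1497 [0.6606 0.7506 0.0133 0.0088] [0.03 0.3  0.76]
wrist Y -13.9 71.1 x at Y=20: 0.8 yaw(dx/dy) -0.004 bins 22 z95 0.0386
side Y -31.0 71.3 x at Y=20: 0.6 yaw(dx/dy) -0.012 bins 24 z95 0.0392
```

View pics/w2.png

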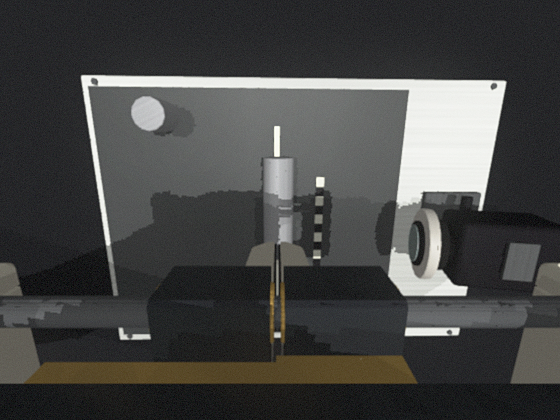

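View pics/s2.png

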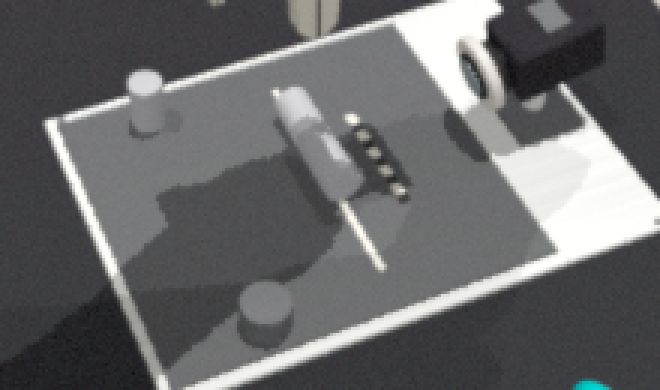

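The bar covers the line in both views: about 0.7 mm off centre, y = +20 mm, yaw about 0.01 rad. The bystanders haven't moved. Next is the button.

drive_tool --targets '[{"hand": 1,"tx": -15,"ty": -6,"tz": 0,"yaw": 0},{"hand": 1,"tx": -30,"ty": -10,"tz": 0,"yaw": 0},{"hand": 1,"tx": -30,"ty": -10,"tz": 0,"yaw": 0},{"hand": 1,"tx": -30,"ty": -10,"tz": 0,"yaw": 0},{"hand": 1,"tx": -30,"ty": -10,"tz": 0,"yaw": 0}]'

```text
time_s: 9.85
eef_pos: [0.5656, -0.1109, 0.137]
tcp_rot: [0.655, 0.756, 0.011, 0.002]
force: [-0.7, -1.0, -0.4]
gripper_width: 0.005
```

drive_tool --targets '[{"hand": 1,"tx": -30,"ty": -10,"tz": 0,"yaw": 0},{"hand": 1,"tx": -30,"ty": -10,"tz": 0,"yaw": 0},{"hand": 1,"tx": -30,"ty": -10,"tz": 0,"yaw": 0},{"hand": 1,"tx": -30,"ty": -10,"tz": 0,"yaw": 0},{"hand": 1,"tx": 0,"ty": 0,"tz": 0,"yaw": 0}]'

```text
time_s: 10.27
eef_pos: [0.5355, -0.2468, 0.1267]
tcp_rot: [0.657, 0.754, 0.007, -0.004]
force: [0.0, -0.5, -0.4]
gripper_width: 0.004
```

```bash
cat > bt.py <<'E'
from h import *
import st
v=viewer.get_image("wrist");P=pts(v);B=np.array([.5215,-.330])
r=np.hypot(*(P[...,:2]-B).transpose(2,0,1));k=(r<.05)&(P[...,2]<.06)
for a in range(0,48,4):
    q=k&(r>=a/1e3)&(r<(a+4)/1e3)
    if q.sum()>5: print(a,q.sum(),np.percentile(P[q][:,2],[5,50,95]).round(4))
q=k&(P[...,2]>.0375);print("cap",P[q].min(0),P[q].max(0),P[q].mean(0),q.sum())
print("tcp pix",pix(v,env.observe()["eef_pos"]),"button pix",pix(v,[*B,.042]));cv2.imwrite("pics/w3.png",v["image"])
E
python3 bt.py
```

```text
10.2667 [ -96.1 -238.8] 0.1267 [ 0.6566  0.7542  0.0074 -0.0037] [ 0.03 -0.46 -0.36]
24 8 [0.0184 0.0193 0.0204]
28 109 [-0.0016  0.013   0.0198]
32 140 [-0.0017  0.0062  0.0189]
36 163 [-0.0017 -0.0001  0.019 ]
40 210 [-0.0015 -0.0004  0.0187]
44 254 [-0.0018 -0.0006  0.0159]Traceback (most recent call last):
  File "bt.py", line 8, in <module>
    q=k&(P[...,2]>.0375);print("cap",P[q].min(0),P[q].max(0),P[q].mean(0),q.sum())
                                     ~~~~~~~~^^^
    return umr_minimum(a, axis, None, out, keepdims, initial, where)
ValueError: zero-size array to reduction operation minimum which has no identity
```

Run:
```python
from h import *
for n in("top","side"):
    v=dict(np.load(n+"1.npz"));P=pts(v);B=np.array([.5215,-.330])
    q=(np.hypot(*(P[...,:2]-B).transpose(2,0,1))<.025)&(P[...,2]>.039)&(P[...,2]<.05);X=P[q];B=(X.min(0)+X.max(0))[:2]/2;print(n,"cap",X.min(0),X.max(0),q.sum())
    r=np.hypot(*(P[...,:2]-B).transpose(2,0,1));k=P[...,2]<.06
    for a in range(0,36,4):
        m=k&(r>=a/1e3)&(r<(a+4)/1e3)
        if m.sum()>3: print(a,m.sum(),np.percentile(P[m][:,2],[5,50,95]).round(4))
```

```text
top cap [ 0.51134614 -0.34252535  0.03908096] [ 0.53526036 -0.3182497   0.04622696] 82
0 9 [0.0388 0.0425 0.0449]
4 22 [0.0394 0.0422 0.0449]
8 36 [0.0391 0.0407 0.0438]
12 54 [0.0299 0.035  0.0436]
16 65 [0.0291 0.0322 0.0362]
20 89 [0.0175 0.0243 0.0336]
24 86 [0.0161 0.0202 0.0235]
28 119 [-0.0005  0.0193  0.0232]
32 120 [-0.0015  0.0185  0.0229]
side cap [ 0.51052329 -0.34448025  0.03902129] [ 0.53707312 -0.31761896  0.04435953] 180
0 15 [0.0407 0.0419 0.0434]
4 48 [0.0399 0.0417 0.044 ]
8 78 [0.0396 0.0415 0.0433]
12 120 [0.0299 0.0354 0.0418]
16 130 [0.0296 0.0314 0.0341]
20 189 [0.018  0.0248 0.0325]
24 169 [0.0175 0.0196 0.0216]
28 262 [-0.0001  0.0186  0.0216]
32 246 [-0.0013  0.0188  0.0212]
```

drive_tool --targets '[{"hand": 1,"tx": -27,"ty": -8,"tz": 0,"yaw": 0},{"hand": 1,"tx": -27,"ty": -8,"tz": 10,"yaw": 0},{"hand": 1,"tx": -20,"ty": -4,"tz": 20,"yaw": 0},{"hand": 1,"tx": 0,"ty": 0,"tz": 10,"yaw": 0},{"hand": 1,"tx": 0,"ty": 0,"tz": 0,"yaw": 0}]'

```text
time_s: 10.73
eef_pos: [0.5269, -0.3154, 0.0796]
tcp_rot: [0.654, 0.757, 0.009, -0.007]
force: [-0.9, 0.6, 0.2]
gripper_width: 0.008
```

```bash
python3 st.py
```

```text
10.7333 [-112.7 -305.9] 0.0796 [ 0.6538  0.7566  0.0094 -0.0075] [-0.94  0.59  0.16]
```

drive_tool --targets '[{"hand": 1,"tx": -14,"ty": -5,"tz": 10,"yaw": 0},{"hand": 1,"tx": 0,"ty": 0,"tz": 12,"yaw": 0},{"hand": 1,"tx": 0,"ty": 0,"tz": 6,"yaw": 0},{"hand": 1,"tx": 0,"ty": 0,"tz": 0,"yaw": 0}]'

```text
time_s: 11.07
eef_pos: [0.5248, -0.3255, 0.0479]
tcp_rot: [0.652, 0.758, 0.01, -0.009]
force: [0.2, -0.9, 0.2]
gripper_width: 0.004
```

```bash
python3 st.py; python3 -c "
import bp; bp.look(0,('side','top'))"
```

```text
11.0667 [-116.  -315.8] 0.0479 [ 0.6519  0.7582  0.01   -0.009 ] [ 0.2  -0.85  0.2 ]
side few 0
top Y -29.4 70.4 x at Y=20: 0.3 yaw(dx/dy) -0.008 bins 25 z95 0.0407
```

drive_tool --targets '[{"hand": 1,"tx": -5,"ty": -2,"tz": 2,"yaw": 0},{"hand": 1,"tx": 0,"ty": 0,"tz": 3,"yaw": 0},{"hand": 1,"tx": 0,"ty": 0,"tz": 3,"yaw": 0},{"hand": 1,"tx": 0,"ty": 0,"tz": 2,"yaw": 0}]'

```text
time_s: 11.5
eef_pos: [0.5258, -0.3301, 0.0405]
tcp_rot: [0.651, 0.759, 0.011, -0.007]
force: [-0.5, 0.2, 2.3]
gripper_width: 0.002
```

```bash
python3 st.py
```

```text
11.5 [-115.7 -320.5] 0.0405 [ 0.651   0.7589  0.0107 -0.0068] [-0.5   0.2   2.29]
```

Contact has begun, so I'll press in small steps.

drive_tool --targets '[{"hand": 1,"tx": 0,"ty": 0,"tz": 2.5,"yaw": 0},{"hand": 1,"tx": 0,"ty": 0,"tz": 2.5,"yaw": 0}]'

```text
time_s: 11.67
eef_pos: [0.5258, -0.3302, 0.036]
tcp_rot: [0.651, 0.759, 0.011, -0.006]
force: [-5.1, 1.3, 26.7]
gripper_width: 0.003
```

drive_tool --targets '[{"hand": 1,"tx": 0,"ty": 0,"tz": 1.5,"yaw": 0}]'

```text
time_s: 11.75
eef_pos: [0.5259, -0.3303, 0.0359]
tcp_rot: [0.651, 0.759, 0.01, -0.006]
force: [-7.9, 2.9, 31.6]
gripper_width: 0.007
```

The button hit a hard stop at z = 0.036 with over 26 N, so it is fully down. Releasing.

drive_tool --targets '[{"hand": 1,"tx": 0,"ty": 0,"tz": -4,"yaw": 0},{"hand": 1,"tx": 0,"ty": 0,"tz": -15,"yaw": 0},{"hand": 1,"tx": 0,"ty": 0,"tz": -30,"yaw": 0},{"hand": 1,"tx": 0,"ty": 0,"tz": -30,"yaw": 0},{"hand": 1,"tx": 0,"ty": 0,"tz": -20,"yaw": 0}]'

```text
time_s: 12.17
eef_pos: [0.5237, -0.3306, 0.1341]
tcp_rot: [0.651, 0.759, 0.01, -0.01]
force: [0.9, 0.1, -1.5]
gripper_width: 0.005
```

drive_tool --targets '[{"hand": 1,"tx": -25,"ty": -15,"tz": -10,"yaw": 0},{"hand": 1,"tx": -30,"ty": -15,"tz": 0,"yaw": 0},{"hand": 1,"tx": -30,"ty": -15,"tz": 0,"yaw": 0},{"hand": 1,"tx": 0,"ty": 0,"tz": 0,"yaw": 0},{"hand": 1,"tx": 0,"ty": 0,"tz": 0,"yaw": 0}]'

```text
time_s: 12.58
eef_pos: [0.4955, -0.4253, 0.1485]
tcp_rot: [0.649, 0.761, 0.011, -0.004]
force: [0.7, 0.5, -0.8]
gripper_width: 0.002
```

```bash
python3 st.py
python3 - <<'E'
import bp
from h import *
bp.look(0,("side","top","wrist"))
for n in("side","top","wrist"):
    v=viewer.get_image(n);P=pts(v);m=(np.hypot(*(P[...,:2]-[.5235,-.3308]).transpose(2,0,1))<.009)&(P[...,2]<.06)
    print(n,m.sum(),np.median(P[m][:,2]) if m.any() else None)
    if n=="top": cv2.imwrite("pics/t4.png",v["image"])
    for nm,x in(("billet",(.4826,.0946)),("disc",(.5192,-.1196))):
        q=(np.hypot(*(P[...,:2]-x).transpose(2,0,1))<.03)&(P[...,2]>.025)&(P[...,2]<.07)
        if q.sum()>20: print(n,nm,((P[q].min(0)+P[q].max(0))/2)[:2])
E
```

```text
12.5833 [-157.  -411.3] 0.1485 [ 0.6489  0.7607  0.0106 -0.0041] [ 0.71  0.53 -0.76]
side few 0
top Y -29.5 70.3 x at Y=20: 0.3 yaw(dx/dy) -0.008 bins 25 z95 0.0405
wrist few 0
side 0 None
top 36 0.04229839742994527
top billet [0.48250326 0.09483888]
top disc [ 0.51828605 -0.11990022]
wrist 341 0.04136610784496624
```

View pics/t4.png

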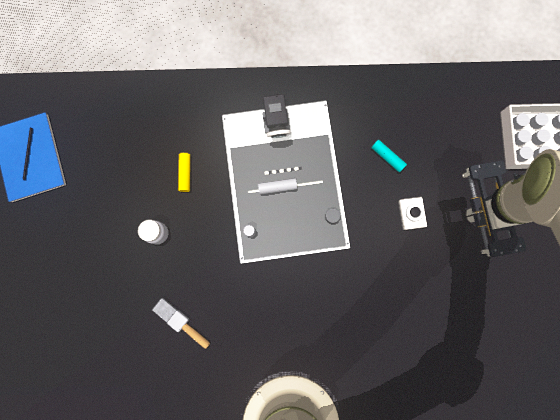

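The top view shows the bar on the line at (278,186), the button clear at (415,212), the bystanders unmoved and the gripper free at (490,210).

```bash
python3 -c "
from plant import env
print(env.sign_off())"
```

```text
the job is handed in; nothing more can be done
None
```

The bar is on the focus line, the release button has been pressed and let back up, and the job was handed in at about 12.6 s of robot time. The hand-in reported no verdict.

**Rolling:** I rolled the bar about 79 mm (roughly 300 degrees) in four fingertip strokes, without lifting it.

**Pressing:** I pressed the button until it hit a hard stop, about 6 mm down, at around 30 N. I then raised the arm clear.

**Last checks:**
- **Bar:** it lies 0.3 mm from the line in the final top view (0.6 to 0.8 mm in the wrist and side views just after rolling). It sits 20 mm along from the line's middle and is turned about 0.01 rad.
- **Button:** it is back up at about 42 mm above the bench.
- **Other objects:** the billet and disc measured within about 1 mm of where they started. The jar and brush look unmoved in the top view.
- **Arm:** it is clear of everything, and the force reading is only noise.

**What was off:**
- The fingertip load briefly reached 41 to 46 N as it landed for two of the strokes. This was the finger on the bar, not the arm or gripper body, and I eased off straight away.
- The arm blocked the side view at the end, so the final bar check rests on the top view alone.

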